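# Peel the top slide tray off its clinging stack and hold it out over the slide carton

### The arm

A 6-joint arm with a two-finger parallel gripper is mounted at the origin on a cart in front of the work surface, level with it; the furniture and walls round the work are solid. World frame = base frame: x ahead of the robot, y to its left, z up, the work surface at z = 0. Lengths are in m, angles in rad, forces in N, time in s.
With the tool pointing down it reaches from about 0.375 to 0.975 m from the base axis. Payload 3.8 kg.
Tool frame: the origin (TCP) lies midway between the tips of the shut fingers; the grasp point (between the pads) lies 19 mm behind it; z points along the fingers, y is the line along which they close (so a half turn about z gives the same grasp; the last joint's range is limited). The gripper opens to 88 mm and grips with 3 to 60 N. Pads are 18 mm wide; open, the fingers measure 123 mm over their backs; the gripper's body (75 mm by 187 mm) begins 45 mm behind the grasp point.
Start: joints at [1.247, 0.264, 1.604, -0, 1.274, -0.037], TCP at [0.191, 0.647, 0.239] pointing down, gripper open.
Joint ranges: [-2.63, 2.63], [-0.94, 2.18], [0.31, 2.57], [-1.31, 4.45], [0, 2.66], [-2.55, 2.55]. Speed limits (rad/s): [2.57, 2.57, 3.14, 3.14, 3.14, 3.14].

### API

Orientations are given as a rotation vector (axis times angle).
In Python, from cell import manip, inverse_kinematics, cams, order gives the robot as it stands. Calls block until the motion is done:
- manip.move_pose(position, orientation): joint-space move of the TCP to a pose.
- manip.move_linear(position, rate=0.15, rot=None): straight line of the TCP; rot=None keeps the orientation; rate is the mean speed in m/s.
- manip.set_joints(angles): joint-space move.
- manip.set_gripper(opening, force=None): finger opening in m; force is the grip in N (None keeps the last); returns when the fingers have stopped.
- manip.dwell(seconds).
- inverse_kinematics(position, orientation): joint angles nearest the present ones, or None.
- manip.state(): the state.
- cams.capture(name): name is "scene" or "top" or "wrist"; returns a dict with "image" (384x512x3 uint8, blue, green, red), "z_map" (384x512 float32, m along the optical axis (not along the pixel's ray), 0 where there is no reading), "intrinsics" (3x3 intrinsics, pixels), "position" and "orientation" of the camera in the world; the wrist camera has in their place "T_tool_cam" (4x4, takes a point from camera to tool coordinates, whose origin is the TCP and whose axes are the flange's). Camera axes: x right, y down, z forward; pixel columns grow to the right and rows downward; lengths in m; the calibration is good to about 2 mm. A picture is of the moment at which its call begins: read the wrist's pose just before it.
A pose or a line that the arm cannot do raises manip.IKError and nothing moves.
- order.close_job(): hands the job in; it is judged then, once.
The state is a dict: "clock": time; "joint_pos": joint angles; "joint_velocities": joint speeds; "tau": joint torques, N m; "tool_pos": TCP position; "tcp_rot": TCP orientation; "contact_force": force on the tool from outside, world axes, zero at the start; "moment": the same for the moment, N m; "gripper_width": finger opening in m; "grasp_force": force on a finger pad.
Only numpy, scipy, OpenCV 4.12 (cv2) and the standard library are available. Lean on these libraries where they do the work, as an engineer would, in place of code of your own. Each camera call takes 0.05 s, during which the arm holds its last target. There are 200 camera calls.

### The job

The white slide trays in the steel stand are pressed one into the next and cling together. Peel off only the top one: take it by the upright grip on its corner tab, lift that corner first so that the press-studs let go one after another while the opposite corner still rests on the tray below, and leave the stand with the other trays standing where it is. Then hold the tray out level, open side up, with its middle over the small white-and-blue slide carton and its underside about 15 cm above the worktop, and finish while still holding it there; leave the carton and the other things on the worktop alone.

Things in the scene. Friction and masses are not known exactly. Their poses are not given: they have to be found in the camera images.
- tray_top: Top tray: white moulded rectangular tray, 154 x 118 mm over its rim, 20 mm deep, 70 g. Origin: centre of its underside; x along its length to the end with the corner tab, y across, z up. Rim top is 20 mm above the origin. A round press-stud (12 mm wide, 10 mm high) stands on the rim at each of x = +-52, y = +-53 mm. Starts fully nested in the stack.
- tab_grip (a point): Middle of the top edge of the upright grip on the top tray's corner tab, at tray x = 84, y = -36, z = 40 mm. The grip is a white rounded fin 10 mm thick, 26 mm long, 20 mm high above the flat tab; it runs along the line from the far corner to the tab, i.e. 30 degrees clockwise (from above) of the tray's +x. Only the top tray's grip is exposed. Axes as the tray's.
- far_corner (a point): Rim top of the top tray at the corner farthest from the tab, across the diagonal, at tray x = -70.5, y = 53, z = 20 mm, 179 mm from the tab grip in plan. Directly below it a pip (its foot 6 mm under this point) rests on the rim below: the tray can rock about it when the tab is lifted. Axes as the tray's.
- tray_stand: Loose steel stand, plate 190 x 140 x 6 mm, with six more trays nested every 6 mm, 1.8 kg; origin: centre of its underside, axes as the top tray's, whose underside starts at z = 42 mm here. Four sprung press-studs, about 3 N each, hold the top tray to the next, free after 4 mm of lift: 5 N at the tab peels them in turn, a level pull needs 11 N; 10 N at the tab tips the stand.
- slide_pack: Small white-and-blue carton of microscope slides, 30 x 80 x 26 mm, lying flat on the worktop; origin: centre of its underside. Place to hold the tray over.
- oil_dropper: Bystander: small amber dropper bottle with red top, 34 mm wide, 94 mm high; origin: centre of its underside.
- vial_clear: Bystander: small clear glass vial, 25 mm wide, 30 mm high; origin: centre of its underside.
- microscope: Fixed blue-grey microscope to the right of the work, reaching from x = 0.35 to 0.68, y = -0.43 to -0.25 m and up to z = 0.38 m in the world; origin: on the worktop under it. Keep arm and tray clear of it; the arm starts beyond it and can pass between it and the base, near x = 0.25 to 0.3.
- porcelain_cup: Bystander: small white porcelain cup, 45 mm wide, 50 mm high; origin: centre of its underside.
Mind the look-alikes: they are no part of the job. There is more than one size of the slide_pack; the one meant has the size given above.

How it is judged:
By the outcome, as a careful person would: the job done as asked, in the order asked, and still so for the second after the job is handed in, while the arm keeps its last pose, push and grip.
It also fails if it takes over 48 s, if anything falls off the work surface, if the arm or the gripper's body presses on something with over 40 N, if the wrist force passes 120 N, or if a joint passes its speed limit or range.

## Working session

There is one attempt and no reset: what is moved stays moved. The work goes in short steps, each a Python script; the robot and the scene stay as the last script left them, time stands still between calls to the robot, and variables do not carry over. Pictures are saved under pics/ and viewed, at most 10 in all, crops included, and the job is handed in when it is done.

```bash
mkdir -p pics; ls
python3 - <<'E'
from cell import manip,cams
import cv2,numpy as np,pickle
for n in("scene","top"):
    c=cams.capture(n); pickle.dump(c,open(n+".pkl","wb"))
    cv2.imwrite(f"pics/{n}0.png",cv2.resize(c["image"],(800,600),interpolation=cv2.INTER_CUBIC))
    print(n,c["intrinsics"],c["position"],c["orientation"])
print(manip.state())
E
```

```text
pics
scene [[423.21820997   0.         258.45060507]
 [  0.         423.21820997 189.83916446]
 [  0.           0.           1.        ]] [ 0.09902571 -0.44312283  0.8761133 ] [-2.30877607  0.96409741 -0.31066952]
top [[500.13512861   0.         263.14762558]
 [  0.         500.13512861 196.72070391]
 [  0.           0.           1.        ]] [0.4093949  0.02033722 1.31268674] [-2.16882522  2.20321557 -0.13545142]
{'clock': 0.1, 'joint_pos': array([ 1.24703964e+00,  2.64686672e-01,  1.60522092e+00, -3.42488936e-05,
        1.27370757e+00, -3.69202532e-02]), 'joint_velocities': array([-0.00331292, -0.00063704, -0.00372487,  0.00080942,  0.0002003 ,
       -0.00117159]), 'tau': array([ 1.17256168e-03, -5.03618217e+01, -3.58071685e+01,  7.30550475e-02,
        2.33861158e-02, -5.12386839e-05]), 'tool_pos': array([0.19079284, 0.64680865, 0.23751546]), 'tcp_rot': array([-0.44895552, -3.10901217,  0.00313432]), 'contact_force': array([-0.10020586, -0.52422107, -0.24554146]), 'moment': array([0.0087139 , 0.00529575, 0.01689972]), 'grasp_force': 0.0, 'gripper_width': 0.08814185163063405}
```

View pics/scene0.png

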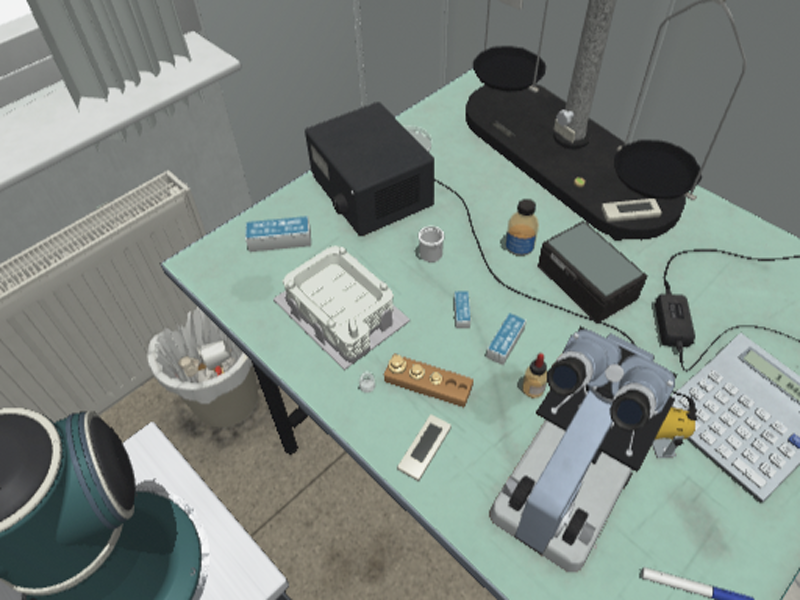

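View pics/top0.png

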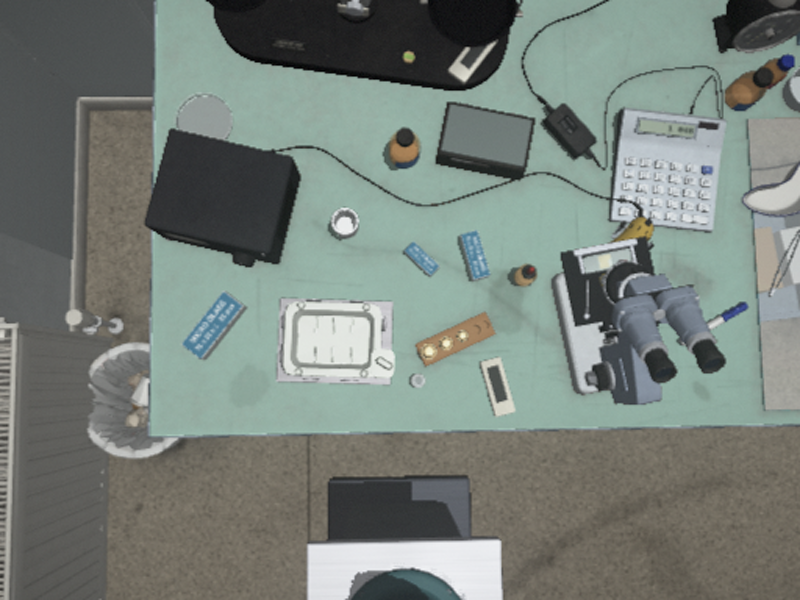

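In the top view (800x600 px) the tray stack is at (335,340), with its tab and fin at (384,363) and the clear vial beside it at (418,380). There are three candidate cartons: large (213,325), small (421,259) and middle (474,255). I expect the middle one to be the 30x80 one. I'll measure the cartons and the tray next.

```bash
cat > h.py <<'E'
import numpy as np,cv2,pickle
from scipy.spatial.transform import Rotation as R
def cloud(c,T=None):
    z=c["z_map"];K=c["intrinsics"];v,u=np.indices(z.shape)
    p=np.dstack([(u-K[0,2])/K[0,0]*z,(v-K[1,2])/K[1,1]*z,z])
    if T is None:
        T=np.eye(4);T[:3,:3]=R.from_rotvec(c["orientation"]).as_matrix();T[:3,3]=c["position"]
    w=p@T[:3,:3].T+T[:3,3]; w[z==0]=np.nan; return w
E
python3 - <<'E'
from h import *
for n,pts in(("top",dict(big=(213,325),small=(421,259),mid=(474,255))),("scene",dict(big=(278,233),small=(462,309),mid=(506,338)))):
    c=pickle.load(open(n+".pkl","rb"));w=cloud(c);z=w[...,2]
    hsv=cv2.cvtColor(c["image"],cv2.COLOR_BGR2HSV)
    print(n,"table z",np.nanmedian(z[(hsv[...,0]>65)&(hsv[...,0]<88)&(hsv[...,1]>30)]))
    for k,(a,b) in pts.items():
        s=w[int(b/1.5625),int(a/1.5625)]
        m=(np.hypot(*(w[...,:2]-s[:2]).transpose(2,0,1))<.075)&(z>.012)&(z<.06)
        _,l=cv2.connectedComponents(m.astype(np.uint8));mm=l==l[int(b/1.5625),int(a/1.5625)]
        r=cv2.minAreaRect((w[mm][:,:2]*1000).astype(np.float32));print(n,k,s.round(3),r,np.nanmedian(z[mm]).round(4))
    a,b={"top":(335,340),"scene":(340,290)}[n]
    s=w[int(b/1.5625),int(a/1.5625)]
    near=np.hypot(*(w[...,:2]-s[:2]).transpose(2,0,1))<.14
    for lo,hi in((.003,.012),(.055,.068),(.068,.095)):
        q=w[near&(z>lo)&(z<hi)]
        print(n,lo,len(q),cv2.minAreaRect((q[:,:2]*1000).astype(np.float32)) if len(q) else 0,np.median(q[:,2]))
    q=near&(z>.068)
    _,l,st,ce=cv2.connectedComponentsWithStats(q.astype(np.uint8))
    for i in range(1,len(st)):
        if st[i,4]>3: print(ce[i].round(1),st[i,4],w[l==i].mean(0).round(4),w[l==i].max(0).round(4))
c=pickle.load(open("top.pkl","rb"))["image"]
A=c[185:250,170:275];B=c[145:185,255:325]
cv2.imwrite("pics/crop.png",np.vstack([cv2.resize(A,(630,390),interpolation=2),cv2.resize(B,(367,210),interpolation=2,)if 0 else cv2.copyMakeBorder(cv2.resize(B,(367,210),interpolation=2),0,0,0,263,0)]))
E
```

```text
top table z -0.000587594540568781
top big [0.507 0.307 0.035] ((508.41644287109375, 306.8288269042969), (43.32603454589844, 111.02066802978516), 51.52644729614258) 0.0357
top small [ 0.615 -0.034  0.026] ((615.7927856445312, -37.222164154052734), (59.928890228271484, 23.605058670043945), 45.003875732421875) 0.0196
top mid [ 0.618 -0.123  0.029] ((620.3555297851562, -126.08074951171875), (80.61283874511719, 30.492706298828125), 14.853118896484375) 0.0252
top 0.003 1056 ((479.97760009765625, 106.7525405883789), (273.9130859375, 276.1832580566406), 45.16688537597656) 0.0048838532695199
top 0.055 1230 ((482.1728820800781, 99.10861206054688), (176.8882293701172, 122.96188354492188), 87.48098754882812) 0.06100724129173174
top 0.068 97 ((480.1414794921875, 99.70835876464844), (172.04638671875, 114.5628890991211), 87.82624816894531) 0.07216645292272639
[192.5 194.8] 15 [0.535  0.1594 0.0709] [0.5398 0.1633 0.0763]
[234.4 196. ] 15 [0.5305 0.0553 0.071 ] [0.5358 0.0588 0.0736]
[246.2 232.1] 40 [0.4401 0.0272 0.079 ] [0.4479 0.0376 0.0859]
[190.8 237.4] 10 [0.4295 0.1639 0.0708] [0.433  0.1682
[... 559 characters left out ...]
15136719, 115.45187377929688), (270.8757019042969, 273.5605163574219), 13.037087440490723) 0.005770000201658743
scene 0.055 1130 ((480.4662780761719, 99.31983947753906), (178.1021728515625, 119.7026596069336), 87.55913543701172) 0.06247677710043831
scene 0.068 107 ((479.626708984375, 90.63615417480469), (152.50204467773438, 115.12970733642578), 87.81072998046875) 0.07280583753170988
[218.7 159.2] 12 [0.5355 0.1585 0.0713] [0.5398 0.1632 0.0731]
[185.5 181.4] 15 [0.4298 0.163  0.0702] [0.4358 0.1687 0.0738]
[245.3 182.2] 14 [0.5307 0.0547 0.0709] [0.5358 0.0586 0.0732]
[225.3 208.6] 50 [0.4388 0.0255 0.0798] [0.4481 0.0381 0.0841]
[211.6 205.9] 16 [0.425  0.0591 0.0719] [0.4302 0.0652 0.0747]
```

View pics/crop.png

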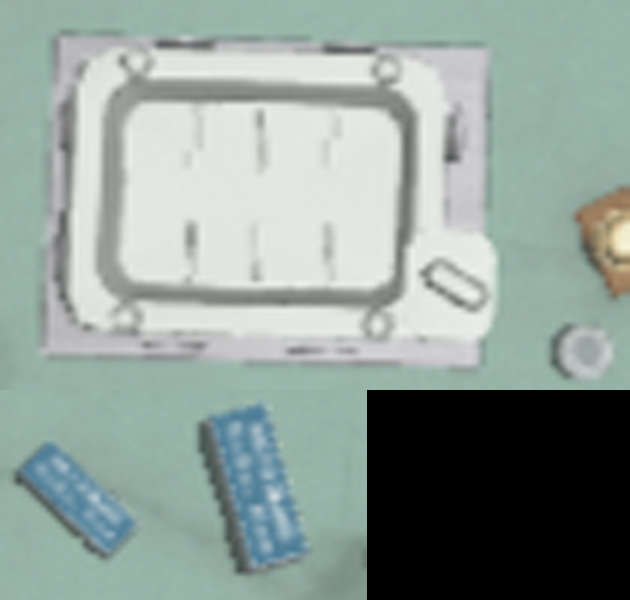

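The middle carton is the target. It measures 30x81x26 mm and lies at (0.620,-0.126); the small one is 60x23 and the big one 111x45. The four studs and the fin agree in both views. They put the tray centre at (0.480,0.109) with its heading at -92.5°, and the crop shows the fin on the tab at the lower right. I'll move above it and refine with the wrist camera.

```bash
cat >> h.py <<'E'
C=np.array([.4801,.1092]);PH=np.radians(-92.5)
def t2w(p,c=C,z0=.042,ph=PH):
    cs,sn=np.cos(ph),np.sin(ph);return np.array([c[0]+cs*p[0]-sn*p[1],c[1]+sn*p[0]+cs*p[1],z0+p[2]])
def down(h): # tool z down, closing axis (y) at heading h
    y=np.array([np.cos(h),np.sin(h),0]);z=np.array([0,0,-1.]);return R.from_matrix(np.column_stack([np.cross(y,z),y,z]))
E
python3 - <<'E'
from h import *
from cell import manip,cams,inverse_kinematics as ik
w=cloud(pickle.load(open("top.pkl","rb")));m=(w[...,0]>.55)&(w[...,0]<.8)&(w[...,1]>.15)&(w[...,1]<.45)
print("box z",np.nanmax(w[...,2][m]))
g=t2w((.084,-.036,.04));print(g)
for k in(0,1):
    r=down(PH-np.pi/6+np.pi/2+k*np.pi)
    print(k,ik([*g[:2],.25],r.as_rotvec()))
    for ph in(180,160,140,87.5):
        q=t2w((.084,-.036,0),(.6204,-.1263),.19,np.radians(ph)); rr=down(np.radians(ph+60)+k*np.pi)
        print(ph,q,ik(q,rr.as_rotvec()))
E
```

```text
box z 0.13015353719646372
[0.44047024 0.02685025 0.082     ]
0 [ 4.42706550e-03 -1.99643587e-01  2.06064026e+00 -4.44089210e-16
  1.28059598e+00  5.71659072e-01]
180 [ 0.5364 -0.0903  0.19  ] [-2.12573203e-01  5.32461951e-02  1.93880543e+00 -4.44089210e-16
  1.14954103e+00  1.88182190e+00]
160 [ 0.55377855 -0.06374137  0.19      ] [-1.59282091e-01  7.89095137e-02  1.91146180e+00 -4.44089210e-16
  1.15122134e+00  2.28417886e+00]
140 [ 0.57919262 -0.04472824  0.19      ] None
87.5 [ 0.66002976 -0.04395025  0.19      ] None
1 None
180 [ 0.5364 -0.0903  0.19  ] [-2.12573203e-01  5.32461951e-02  1.93880543e+00 -4.44089210e-16
  1.14954103e+00 -1.25977075e+00]
160 [ 0.55377855 -0.06374137  0.19      ] [-1.59282091e-01  7.89095137e-02  1.91146180e+00 -4.44089210e-16
  1.15122134e+00 -8.57413792e-01]
140 [ 0.57919262 -0.04472824  0.19      ] [-1.19948580e-01  1.23059116e-01  1.86290500e+00 -4.44089210e-16
  1.15562854e+00 -4.69014430e-01]
87.5 [ 0.66002976 -0.04395025  0.19      ] [-1.04141230e-01  2.71188834e-01  1.68627698e+00 -8.88178420e-16
  1.18412684e+00  4.63090776e-01]
```

Run:
```python
from h import *
from cell import manip,cams,inverse_kinematics as ik
g=t2w((.084,-.036,.04));r=down(PH+np.pi/3)
s=manip.state()
manip.move_linear([.145,.44,.25],rate=.3)
manip.set_gripper(.03)
manip.move_pose([g[0],g[1],.24],r.as_rotvec())
s=manip.state();print(s["clock"],s["tool_pos"],s["contact_force"],s["gripper_width"])
c=cams.capture("wrist")
T=np.eye(4);T[:3,:3]=R.from_rotvec(s["tcp_rot"]).as_matrix();T[:3,3]=s["tool_pos"]
w=cloud(c,T@c["T_tool_cam"]);z=w[...,2]
pickle.dump((c,s),open("w1.pkl","wb"));cv2.imwrite("pics/w1.png",c["image"])
q=(z>.068)&(z<.1)
_,l,st,ce=cv2.connectedComponentsWithStats(q.astype(np.uint8))
for i in range(1,len(st)):
    if st[i,4]>30: print(ce[i].round(1),st[i,4],w[l==i].mean(0).round(4),np.percentile(z[l==i],[50,95]),cv2.minAreaRect((w[l==i][:,:2]*1e3).astype(np.float32)))
m=np.hypot(w[...,0]-g[0],w[...,1]-g[1])<.025
print(np.histogram(z[m],bins=np.arange(.05,.09,.002)))
```

```text
3.7583 [0.44042544 0.02750745 0.24001384] [-0.41220537  0.00488748 -0.38739058] 0.03003418153680852
[262.2  24.2] 80 [0.5359 0.16   0.0699] [0.06991269 0.07113339] ((536.1436767578125, 160.30014038085938), (9.135210037231445, 9.905715942382812), 31.155672073364258)
[179.3  77.2] 74 [0.4305 0.1651 0.0697] [0.06958749 0.07142556] ((430.2850646972656, 165.1439971923828), (9.752615928649902, 9.339787483215332), 1.846456527709961)
[306.2 112.2] 64 [0.531  0.0569 0.0699] [0.06983976 0.07151398] ((531.1350708007812, 57.10747528076172), (9.398014068603516, 9.683399200439453), 15.336590766906738)
[227.7 157.5] 56 [0.4259 0.062  0.0697] [0.06967418 0.07167672] ((426.1542053222656, 61.81121826171875), (8.432315826416016, 9.568507194519043), 57.17371368408203)
[253.1 174.1] 181 [0.4417 0.0302 0.0792] [0.08051159 0.08205586] ((441.2173156738281, 29.593080520629883), (24.868473052978516, 9.659117698669434), 57.3194465637207)
(array([  0,   2,   5,   1,  30, 610, 135,   3,   5,   5,  14,   4,   2,
         6,  36, 103,  11,   0,   0]), array([0.05 , 0.052, 0.054, 0.056, 0.058, 0.06 , 0.062, 0.064, 0.066,
       0.068, 0.07 , 0.072, 0.074, 0.076, 0.078, 0.08 , 0.082, 0.084,
       0.086, 0.088]))
```

View pics/w1.png

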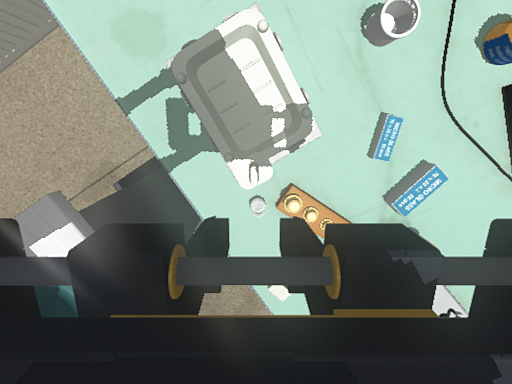

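The wrist view shows the fin at about (253,174), free of the studs, and agrees with my estimate to 1-2 mm. The tab surface is at z≈0.062. I'll descend and grip.

Run:
```python
from h import *
from cell import manip,cams
g=[.4409,.0283]
def p(t):
    s=manip.state();print(t,round(s["clock"],2),s["tool_pos"].round(4),(s["contact_force"]-f0).round(2),s["moment"].round(2),round(s["gripper_width"],4),round(s["grasp_force"],1));return s
f0=manip.state()["contact_force"]
manip.move_linear([*g,.10],rate=.15);p("100")
manip.move_linear([*g,.070],rate=.06);p("70")
for z in(.067,.065,.0635):
    manip.move_linear([*g,z],rate=.03);s=p(z)
    if (s["contact_force"]-f0)[2]>1.5: manip.move_linear([*g,z+.001],rate=.03);break
manip.set_gripper(.004,force=35);p("closed")
c=cams.capture("scene");cv2.imwrite("pics/grip.png",cv2.resize(c["image"][120:250,150:320],(680,520),interpolation=2))
```

```text
100 4.89 [0.4417 0.0284 0.1008] [ 1.13 -0.52 -0.11] [-0.03  0.11  0.01] 0.0303 0.0
70 5.54 [0.4407 0.0283 0.0697] [ 1.29 -0.56 -0.3 ] [-0.05  0.11  0.03] 0.03 0.0
0.067 5.79 [0.441  0.0283 0.067 ] [ 0.77 -0.67 -0.89] [-0.04  0.1   0.04] 0.0301 0.0
0.065 6.04 [0.4408 0.0283 0.065 ] [ 1.02 -0.76  0.51] [-0.11  0.09  0.04] 0.03 0.0
0.0635 6.29 [0.4408 0.0283 0.0634] [ 0.68 -0.78 -0.37] [-0.07  0.1   0.03] 0.0299 0.0
closed 6.72 [0.4409 0.0283 0.0635] [ 1.42 -1.2   0.07] [-0.09  0.14 -0.07] 0.0099 35.0
```

View pics/grip.png

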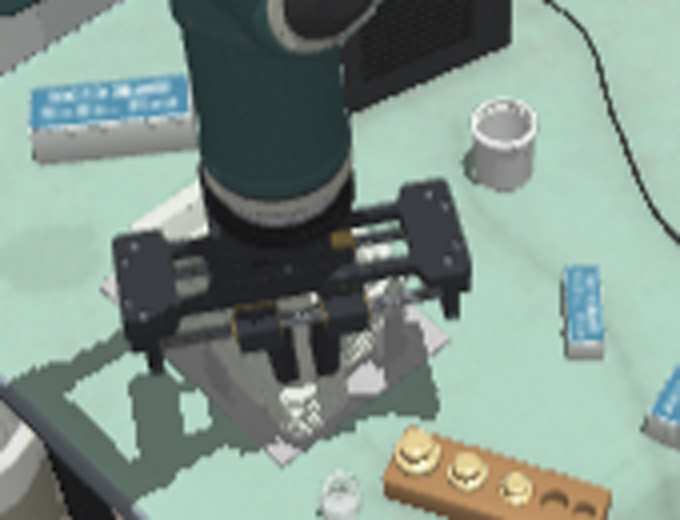

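Gripped on the fin: width 9.9 mm, 35 N. Next I peel by rotating about the far-corner pip in 1° steps while watching the force.

Run:
```python
from h import *
from cell import manip,cams
s=manip.state();p0=s["tool_pos"];R0=R.from_rotvec(s["tcp_rot"]);f0=s["contact_force"]
piv=t2w((-.0705,.053,.014),C+[.0005,.0012]);h=PH-np.pi/6
a=np.cross([np.cos(h),np.sin(h),0],[0,0,1])
for d in np.arange(1,18.1,1):
    q=R.from_rotvec(a*np.radians(d))
    manip.move_linear(piv+q.apply(p0-piv),rate=.025,rot=(q*R0).as_rotvec())
    s=manip.state();f=s["contact_force"]-f0
    print(d,round(s["clock"],2),s["tool_pos"].round(4),f.round(1),s["moment"].round(2),round(s["gripper_width"],4),round(s["grasp_force"],1))
    if f[2]<-9 or np.hypot(*f[:2])>9: print("STOP");break
np.save("peel.npy",np.r_[p0,R0.as_rotvec()])
c=cams.capture("scene");cv2.imwrite("pics/peel.png",cv2.resize(c["image"][110:250,140:320],(720,560),interpolation=2))
pickle.dump(cams.capture("top"),open("top2.pkl","wb"))
```

```text
1.0 7.05 [0.4409 0.0284 0.0666] [-0.7 -1.3  0.1] [-0.21  0.15 -0.  ] 0.0098 35.0
2.0 7.33 [0.4409 0.0286 0.0699] [-0.4 -1.3  1.5] [-0.22  0.3  -0.11] 0.0099 35.0
3.0 7.6 [0.4411 0.0289 0.0731] [-3.  -1.3  2.8] [-0.16  0.53 -0.05] 0.0098 35.0
4.0 7.88 [0.4419 0.0289 0.0764] [-1.8 -2.3  3.8] [-0.54  0.33  0.03] 0.0098 35.0
5.0 8.15 [0.4418 0.0294 0.0791] [-0.7 -1.8  1.6] [-0.27  0.38 -0.04] 0.0101 35.0
6.0 8.43 [0.4418 0.0298 0.0821] [-1.1 -2.   1. ] [-0.22  0.39  0.01] 0.01 35.0
7.0 8.7 [0.442  0.0303 0.0852] [-0.9 -1.1  0.4] [-0.16  0.3   0.11] 0.01 35.0
8.0 8.97 [0.4424 0.0308 0.0883] [-1.1 -1.   0.3] [-0.05  0.31  0.09] 0.0103 35.0
9.0 9.25 [0.4428 0.0313 0.0914] [-1.1 -1.5  0.6] [-0.08  0.37  0.14] 0.0098 35.0
10.0 9.53 [0.4431 0.0318 0.0944] [-1.6 -1.  -0.2] [-0.05  0.36  0.17] 0.0098 35.0
11.0 9.8 [0.4435 0.0323 0.0975] [-2.4 -1.1  1.3] [-0.07  0.42  0.14] 0.0101 35.0
12.0 10.07 [0.4439 0.033  0.1005] [-1.6 -0.9  0.4] [-0.05  0.44  0.17] 0.0098 35.0
13.0 10.35 [0.4444 0.0337 0.1035] [-2.3 -0.8  1.1] [-0.02  0.46  0.21] 0.0101 35.0
14.0 10.62 [0.4448 0.0344 0.1065] [-1.9 -0.6  0.9] [0.01 0.43 0.13] 0.0099 35.0
15.0 10.9 [0.4453 0.0352 0.1095] [-2.4 -1.6  0.9] [0.04 0.46 0.15] 0.0099 35.0
16.0 11.18 [0.4459 0.036  0.1125] [-1.9  0.   1.8] [-0.03  0.41  0.16] 0.0098 35.0
17.0 11.45 [0.4464 0.0368 0.1154] [-2.2 -0.9  1.3] [0.03 0.39 0.17] 0.0097 35.0
18.0 11.72 [0.4471 0.0377 0.1183] [-1.4 -0.9  1. ] [0.04 0.4  0.17] 0.0103 35.0
```

View pics/peel.png

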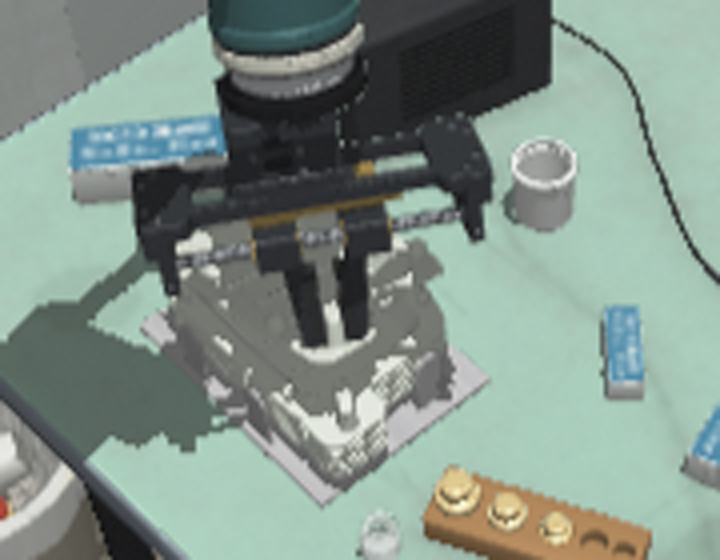

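The picture shows the tab corner raised by about 55 mm, only the top tray tilted, and the far corner still on the stack with the stand in place. Now I lift it straight up, keeping the tilt, then level it.

Run:
```python
from h import *
from cell import manip,cams
s=manip.state();p=s["tool_pos"];f0=s["contact_force"]
def pr(t):
    s=manip.state();print(t,round(s["clock"],2),s["tool_pos"].round(4),(s["contact_force"]-f0).round(1),s["moment"].round(2),round(s["gripper_width"],4))
for d in(.004,.008,.012,.02,.035):
    manip.move_linear(p+[0,0,d],rate=.03);pr(d)
manip.move_linear(p+[0,0,.11],rate=.1);pr("up")
P=np.load("peel.npy")
q=manip.state()["tool_pos"]
manip.move_linear([.4409,.0283,q[2]+.02],rate=.06,rot=P[3:]);manip.dwell(.3);pr("level")
c=cams.capture("scene");cv2.imwrite("pics/up.png",cv2.resize(c["image"][80:260,120:360],(800,600),interpolation=2))
pickle.dump(c,open("scene3.pkl","wb"));pickle.dump(cams.capture("top"),open("top3.pkl","wb"))
for n in("top3","scene3"):
    w=cloud(pickle.load(open(n+".pkl","rb")));z=w[...,2]
    m=(np.abs(w[...,0]-.48)<.13)&(np.abs(w[...,1]-.1)<.13)&(z>.15)&(z<.235)
    print(n,m.sum(),np.histogram(z[m],bins=np.arange(.15,.236,.005)))
```

```text
0.004 12.11 [0.4477 0.0378 0.1226] [ 3.1  0.7 -1.7] [ 0.07  0.03 -0.02] 0.0098
0.008 12.39 [0.4473 0.0377 0.1265] [ 2.4  0.9 -1.6] [ 0.09  0.03 -0.03] 0.0095
0.012 12.68 [0.4471 0.0377 0.1304] [ 3.4  1.  -1.8] [0.06 0.02 0.03] 0.01
0.02 13.09 [0.4472 0.0378 0.1385] [ 1.9  1.3 -1.5] [ 0.09  0.04 -0.06] 0.01
0.035 13.74 [0.447  0.0377 0.1533] [ 3.   1.2 -2. ] [0.03 0.03 0.  ] 0.0099
up 14.64 [0.4465 0.0377 0.2276] [ 1.9 -0.4 -1. ] [0.05 0.08 0.04] 0.0104
level 15.47 [0.4409 0.029  0.2469] [ 2.1  0.7 -1.3] [-0.13  0.15  0.  ] 0.0098
top3 800 (array([  0,   0,   0,   0,   0,   0,   0,   0,   0,   0,   0,   0,   0,
         0, 187, 479, 134]), array([0.15 , 0.155, 0.16 , 0.165, 0.17 , 0.175, 0.18 , 0.185, 0.19 ,
       0.195, 0.2  , 0.205, 0.21 , 0.215, 0.22 , 0.225, 0.23 , 0.235]))
scene3 178 (array([  0,   0,   0,   0,   0,   0,   0,   0,   0,   0,   0,   0,   0,
         0,   1, 160,  17]), array([0.15 , 0.155, 0.16 , 0.165, 0.17 , 0.175, 0.18 , 0.185, 0.19 ,
       0.195, 0.2  , 0.205, 0.21 , 0.215, 0.22 , 0.225, 0.23 , 0.235]))
```

View pics/up.png

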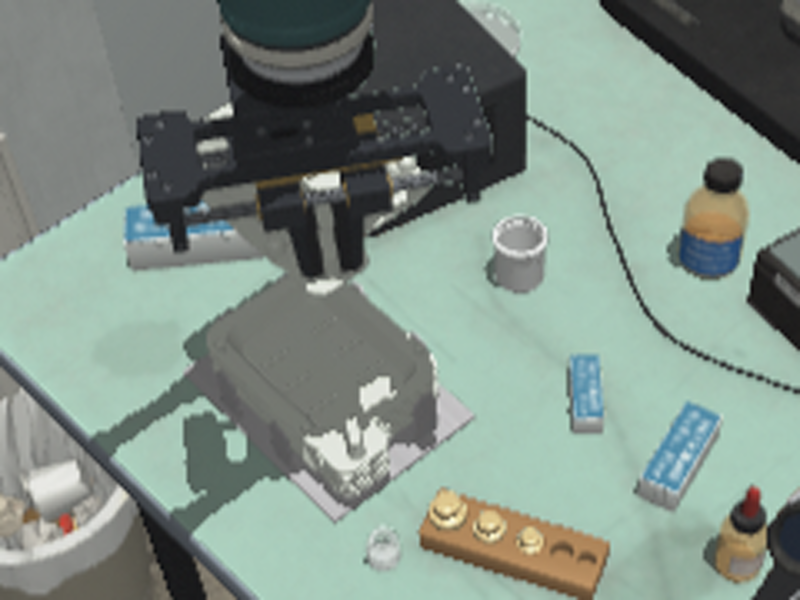

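The tray is free and the stand and the other trays haven't moved. Moving it over the carton next, then checking it for level.

Run:
```python
from h import *
from cell import manip,cams
P=np.load("peel.npy")
ph=np.radians(180);dr=R.from_rotvec([0,0,ph-PH-2*np.pi]);off=dr.apply(np.r_[P[:2]-(C+[.0005,.0012]),0])
t=np.array([.6204,-.1263,.25])+off
rot=(dr*R.from_rotvec(P[3:])).as_rotvec();print(t,rot,np.degrees(dr.as_rotvec()))
manip.move_linear(t,rate=.07,rot=rot)
manip.move_linear([t[0],t[1],.1715],rate=.07);manip.dwell(.5)
s=manip.state();print(s["clock"],s["tool_pos"],s["tcp_rot"],s["gripper_width"])
for n in("top","scene"):
    c=cams.capture(n);pickle.dump(c,open(n+"4.pkl","wb"));w=cloud(c);z=w[...,2]
    base=(np.abs(w[...,0]-.62)<.1)&(np.abs(w[...,1]+.126)<.08)&(z>.13)&(z<.2)
    print(n,np.histogram(z[base],bins=np.arange(.13,.2,.005))[0])
    for lo,hi in((.145,.160),(.163,.176)):
        q=w[base&(z>lo)&(z<hi)]
        for _ in range(3):
            A=np.c_[q[:,:2]-[.62,-.126],np.ones(len(q))];k=np.linalg.lstsq(A,q[:,2],rcond=None)[0];q=q[np.abs(A@k-q[:,2])<.004]
        print(len(q),"slopes deg",np.degrees(k[:2]).round(2),"z",k[2].round(4),cv2.minAreaRect((q[:,:2]*1e3).astype(np.float32)))
    cv2.imwrite(f"pics/{n}4.png",cv2.resize(c["image"][60:300,150:470],(800,600),interpolation=2))
```

```text
[ 0.53664745 -0.09024211  0.25      ] [ 3.03451757e+00 -8.13106663e-01  3.87434525e-05] [  0.    0.  -87.5]
19.6667 [ 0.53664459 -0.09024549  0.17153709] [ 3.03451604e+00 -8.13106134e-01  9.25532168e-05] 0.01012165975549964
top [  0   0   0 123 186  66  90 263 136  30   3   0   0   0]
300 slopes deg [ 8.21 -1.53] z 0.1442 ((671.6779174804688, -129.84494018554688), (80.52177429199219, 30.739471435546875), 80.59124755859375)
380 slopes deg [-0.42 -0.2 ] z 0.1691 ((611.19384765625, -128.18972778320312), (175.96812438964844, 118.0796127319336), 2.3921658992767334)
scene [  0   0   0  45 914 146 113 387 462  65  11   5   1   0]
1016 slopes deg [0.21 0.35] z 0.1525 ((626.2388305664062, -124.50579071044922), (83.4637680053711, 115.75624084472656), 88.86004638671875)
818 slopes deg [-0.41 -0.09] z 0.1701 ((610.9913940429688, -126.62175750732422), (180.00621032714844, 119.86353302001953), 0.6173604130744934)
```

View pics/scene4.png

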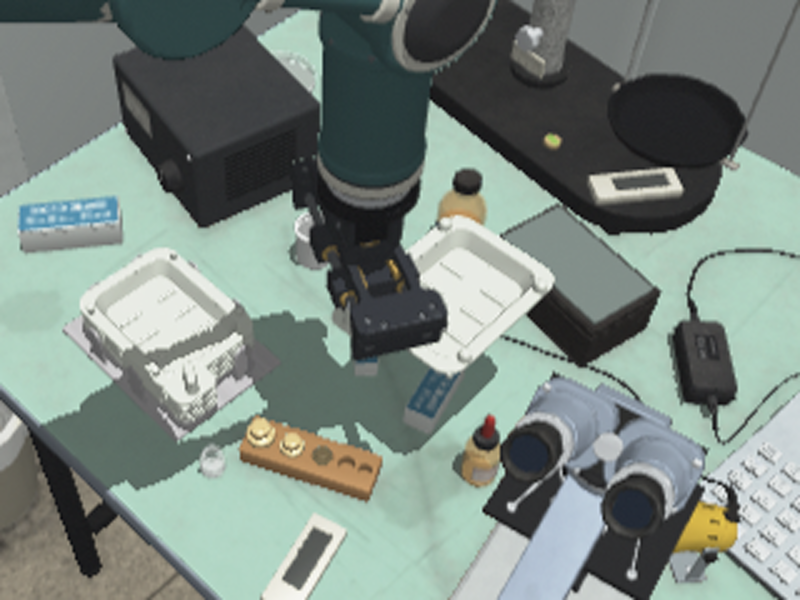

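View pics/top4.png

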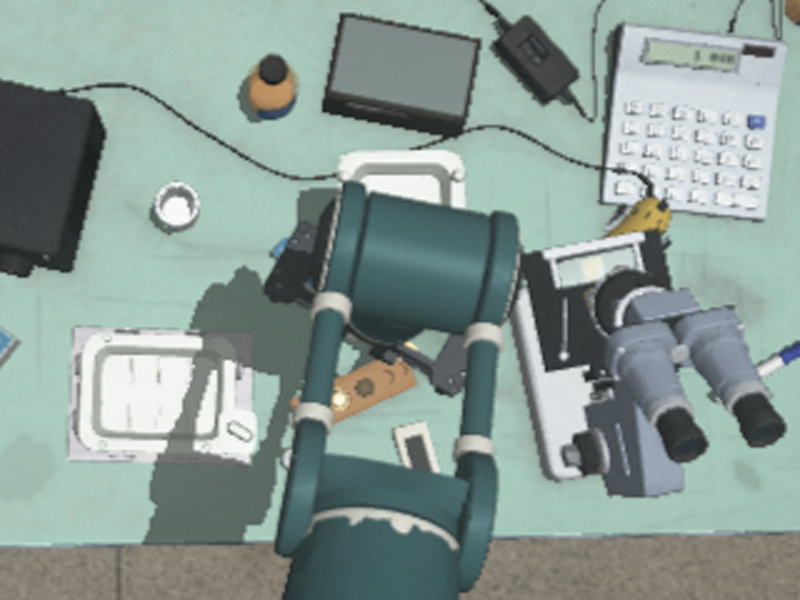

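The tray is level to within about 0.5°, with its rim at z≈0.170 (underside ≈0.15) and its middle within 2 mm of the carton's. The arm is clear of the microscope and nothing else has moved.

```bash
python3 -c "
from cell import order
print(order.close_job())"
```

```text
the job is handed in; nothing more can be done
None
```

Job handed in: I peeled off only the top tray, tab corner first, and it is held level, open side up, about 15 cm above the worktop over the 30x80 mm carton, with the stand and everything else left in place.

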